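# Drive a jammed slug out of a clamped sleeve with a drift

## Robot

A 6-joint arm with a two-finger parallel gripper is mounted at the origin on a cart in front of the work surface, level with it; the furniture and walls round the work are solid. World frame = base frame: x ahead of the robot, y to its left, z up, the work surface at z = 0. Lengths are in mm, angles in rad, forces in N, time in s.
With the tool pointing down it reaches from about 275 to 750 mm from the base axis. Payload 10.2 kg.
Tool frame: the origin (TCP) lies at the very end of the fingers, on their centre line; the grasp point (between the pads) lies 19 mm behind it; x points along the fingers, z is the direction in which the jaws open and shut, and the axes are right-handed (so a half turn about x gives the same grasp; the last joint's range is limited). The gripper opens to 85 mm and grips with 20 to 120 N. Pads are 22 mm wide; open, the fingers measure 114 mm over their backs; the gripper's body (76 mm by 85 mm) begins 54 mm behind the grasp point. The pads swing forward as they close: fully open they stand 13 mm farther back than shut.
Start: joints at [-1.35, 0.313, 1.498, -0, 1.331, -0.223], TCP at [225.41, -474.153, 231.294] pointing down, gripper open.
Joint ranges: [-2.94, 2.94], [-0.97, 2.17], [0.19, 2.56], [-1.23, 4.37], [0.02, 3.11], [-2.88, 2.88]. Speed limits (rad/s): [2.39, 2.39, 3.01, 3.14, 3.14, 3.14].

## Interface

Orientations are given as a unit quaternion [w, x, y, z].
In Python, from rig import sense, vision, job gives the robot as it stands. The module is installed in compiled form; this text tells all that it offers.
- The arm moves only by the shell command python3 -m pendant 'ROWS' [FORCE]. ROWS is JSON, a list of rows, each a list of 7 numbers: the turn, a rotation vector about the tool's x, y, z in rad, then the shift along the tool's x, y, z in cm, then the opening, from 0 (shut) to 1 (fully open). A call has exactly 5 rows; each row is the pose to reach, as a shift and turn from the pose commanded when the call began, along the tool's axes at that moment; what a row does not reach only later rows make up. A row lasts 1/8 s, in which the tool goes at most 62.5 mm and 10.7 degrees, less where a joint would pass 70% of its speed; a pose out of reach is approached as far as the arm can. A call with a gripper value outside its range is refused whole. The fingers move at their own pace and stop on an object; FORCE is the grip in N (left out, the last holds). Time passes only in rows, so rows that repeat a pose let the fingers close, or fill a call up. It gives the time, the measured TCP pose, the force and the opening at its end, in the units of the state.
- sense(): the state, without advancing time (a new reading comes with each control period).
- vision.capture(name): name is "side" or "top"; returns the picture (420x560x3 uint8, red, green, blue); there is no depth.
- vision.calibration(name): a dict with "K" (3x3 intrinsics, pixels), "k1" (the pictures are not rectified: a ray, as slopes to the right and down, at radius r is drawn at 1 + k1 r^2 times it, then the intrinsics apply), "extrinsics" (4x4, takes a point from camera to world coordinates). Camera axes: x right, y up, looking along -z (the intrinsics and any distortion apply to the point x, -y, -z); pixel columns grow to the right and rows downward; lengths in mm; the calibration is good to about 2 mm. A picture is of the moment at which its call begins. calibration takes no time and is no camera call.
- job.finish_job(): hands the job in, once; it reports no verdict.
The state is a dict: "time_s": time; "joints": joint angles; "dq": joint speeds; "tau": joint torques, N m; "eef_pos": TCP position; "ee_rot": TCP orientation; "force": force on the tool from outside, world axes, zero at the start; "wrist_torque": the same for the moment, N m; "grip_width": opening from 0.0 (shut) to 1.0 (fully open).
Only numpy, scipy, OpenCV 4.12 (cv2) and the standard library are available. Lean on these libraries where they do the work, as an engineer would, in place of code of your own. Each camera call takes 0.05 s, during which the arm holds its last target.

## Task

A short brass slug is jammed inside the steel sleeve that is clamped level in the stand. Take the steel drift rod out of the finger gap of its wooden rest, feed it into the flared mouth of the sleeve and push the slug with it, gently and without ramming the sleeve, until the slug drops out of the far end into the small glazed melting dish standing below it; because the sleeve is long you will have to re-grip the rod farther back on the way. Then draw the rod out again and lay it down level on the bench (or back in its rest), leaving the slug in the upright dish; do not touch the slug with the gripper, do not throw or drop the rod, and leave the bottle, the tin and the punch alone.

Things in the scene. Friction and masses are not known exactly. Their poses are not given: they have to be found in the camera images.
- stand: Fixed stand: two aluminium saddles on a 76 x 70 mm foot hold a level steel sleeve 120 mm long (x -60 to +60 mm), 25 mm outside, bore 16 mm across the flats (faintly eight-sided), axis 62 mm above the bench. Saddles reach x = +-33, y = +-22 and 84 mm height. Origin: centre of the foot's underside; x along the bore in the pushing direction (mouth to far end), z up.
- mouth (a point): Centre of the sleeve's flared mouth on the bore axis, 62 mm above the bench; the rod goes in here. Over the first 8 mm the bore narrows from 23 to 16 mm; the flare is 33 mm wide outside and its lip stands up to 2 mm in front of this point.
- exit (a point): Centre of the sleeve's far end, on the bore axis. The slug must come out here.
- slug: Plain brass cylinder, 14 mm diameter, 24 mm long, 30 g, lying in the bore; its centre starts 42 to 68 mm in from the mouth. A spring leaf in the roof of the bore (stand x -40 to +40 mm) presses on it with about 10 N, so pushing takes some 8 to 18 N until it is past the leaf; the 12 mm rod passes under the leaf. Origin at its centre, x along its axis.
- crucible: Beige-grey glazed open melting dish, 76 mm across, 27 mm high, about 55 mm wide inside, floor 6 mm thick, 130 g, loose on the bench below the far end of the sleeve (centre 19 to 29 mm beyond the exit). Origin: centre of its underside.
- drift: Plain round steel rod, 12 mm diameter, 190 mm long, 150 g, 5 mm bevel at both ends to 7 mm (the ends are alike). Origin at its centre, x along its axis. It starts in the groove of the rest with its axis 16 mm above the bench and its +x within about 0.7 rad of the stand's +x.
- rest: Fixed dark wooden rest, 206 x 50 mm, 24 mm high. Its two end blocks have a 16 mm wide groove along x in which the rod lies 2 mm below the top; between them a 64 mm gap (x -32 to +32 mm), open to both sides down to a 4 mm base plate, is where fingers get at the rod. Lift it straight up. Origin: centre of the underside.
- flux_bottle: Bystander: small brown dropper bottle, 33 mm diameter, 102 mm high, standing behind the stand. Origin: centre of its underside.
- round_tin: Bystander: round aluminium tin, 60 mm diameter, 27 mm high, beyond the work. Origin: centre of its underside.
- punch: Bystander: steel dapping punch, 13 mm thick, 64 mm long along its y, lying near the front edge of the bench; the front strip of bench to the left of it (world x 0.35 to 0.43, y 0.07 to 0.31 m) is always free. Origin: centre of its underside.
Not all that is in view belongs to the job. Leave any pink look-alike of the crucible alone.

How it is judged (in metres and radians):
On the way, in this order (a step that is already met when the one before it is completed fails the run):
1. the rod is inside the sleeve and pushes the slug (contact force between drift and slug above 2 N and x of drift in the frame of stand above -0.145 m and angle between the x axis of drift and the x axis of stand, either way round below 0.15 rad and horizontal distance between slug and mouth above 0.03 m), for 0.05 s.
2. the slug has dropped out of the far end into the dish (horizontal distance between slug and crucible below 0.034 m and height (world z) of slug below 0.035 m), for 0.2 s.
At the end, for the whole second after the job is handed in: the slug lies at rest in the dish (centre within 34 mm of the dish's centre, below 35 mm height), the dish stands upright (within 0.15 rad), and the rod, out of the sleeve, lies at rest and level (within 0.17 rad) with its centre less than 30 mm above the bench (all of step 2 and linear speed of each of slug, drift below 0.03 m/s and angle between crucible's own z axis and vertical below 0.15 rad and height (world z) of drift below 0.03 m and angle between drift's own x axis and vertical between 1.4 and 1.74 rad); the robot touches nothing.
It fails at once if the gripper touches the slug (contact force between the fingers and slug above 0.5 N).
It fails at once if the rod is rammed against the sleeve or stand (over 40 N) (contact force between drift and stand above 40 N).
It fails at once if the rod is dropped or thrown (over 1.2 m/s out of the fingers) (linear speed of drift above 1.2 m/s and contact force between the fingers and drift below 0.5 N).
It fails at once if a bystander is shifted by more than 30 mm (distance of any of flux_bottle, round_tin, punch from where it was at the start of the episode above 0.03 m).
It fails at once if the bottle is tipped over (angle between flux_bottle's own z axis and vertical above 0.5 rad).
It also fails if it takes over 50 s, if anything falls off the work surface, if the arm or the gripper's body presses on something with over 40 N, if the wrist force passes 120 N, or if a joint passes its speed limit or range.

## Working session

There is one attempt and no reset: what is moved stays moved. The work goes in short steps, Python scripts to look and compute and a shell command to move; the robot and the scene stay as the last step left them, time stands still between calls to the robot, and variables do not carry over. Pictures are saved under pics/ and viewed, and the job is handed in when it is done.

```bash
mkdir -p pics; python3 - <<'E'
from rig import sense, vision
import cv2
for n in ("side","top"):
    im=vision.capture(n); cv2.imwrite(f"pics/{n}0.png",cv2.cvtColor(im,cv2.COLOR_RGB2BGR))
    c=vision.calibration(n); print(n,c)
s=sense(); print(s)
E
```

```text
side {'K': array([[409.30660039,   0.        , 280.00216693],
       [  0.        , 409.30660039, 204.60923241],
       [  0.        ,   0.        ,   1.        ]]), 'k1': 0.013721247121437056, 'extrinsics': array([[-9.99762984e-01,  2.16223536e-02, -2.53964596e-03,
         5.84979315e+02],
       [-1.60439740e-02, -6.52886020e-01,  7.57286231e-01,
         7.30127996e+02],
       [ 1.47162113e-02,  7.57147488e-01,  6.53078184e-01,
         7.27418737e+02],
       [ 0.00000000e+00,  0.00000000e+00,  0.00000000e+00,
         1.00000000e+00]])}
top {'K': array([[468.46153729,   0.        , 281.89056075],
       [  0.        , 468.46153729, 216.5786619 ],
       [  0.        ,   0.        ,   1.        ]]), 'k1': -0.0700313217132415, 'extrinsics': array([[ 7.55505715e-03,  9.86522791e-01, -1.63449392e-01,
         3.81806250e+02],
       [-9.99969191e-01,  7.10519951e-03, -3.33670946e-03,
        -3.52499171e+01],
       [-2.13039939e-03,  1.63469566e-01,  9.86546077e-01,
         1.37781271e+03],
       [ 0.00000000e+00,  0.00000000e+00,  0.00000000e+00,
         1.00000000e+00]])}
{'time_s': 0.1, 'joints': array([-1.35043966e+00,  3.13378702e-01,  1.49835509e+00,  2.57536972e-05,
        1.33099234e+00, -2.23437589e-01]), 'dq': array([-1.72217760e-03, -2.73576734e-04, -7.17120237e-04,  5.79268122e-05,
        4.92075580e-04,  6.82937929e-04]), 'tau': array([ 2.52999627e-03, -4.12896538e+01, -2.60141981e+01, -2.37222812e-04,
        3.01412452e-03, -1.26613438e-05]), 'eef_pos': array([ 225.34560047, -473.92879712,  230.80242044]), 'ee_rot': array([ 0.59750323,  0.37799235,  0.59805657, -0.37741225]), 'force': array([-0.50727254, -0.4439976 , -0.21349837]), 'wrist_torque': array([0.00616147, 0.01637263, 0.01425969]), 'grip_width': 1.002143185939483}
```

View pics/side0.png

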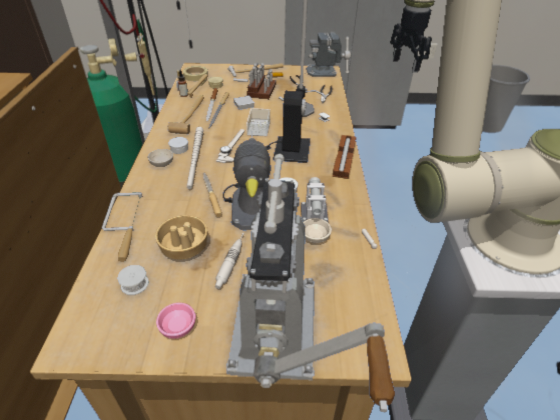

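View pics/top0.png

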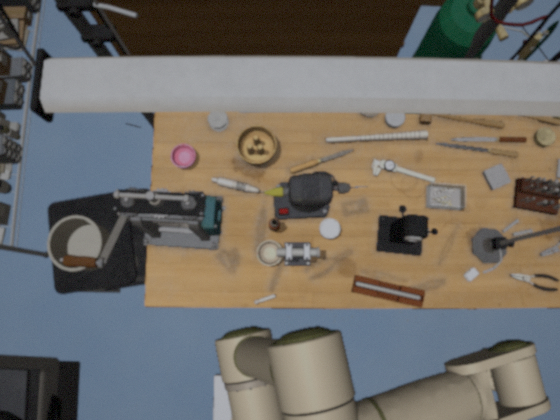

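```bash
cat > h.py <<'E'
import numpy as np, cv2
from rig import sense, vision
from scipy.spatial.transform import Rotation as R
def cap(n,f=None):
    im=cv2.cvtColor(vision.capture(n),cv2.COLOR_RGB2BGR)
    if f: cv2.imwrite(f"pics/{f}.png",im)
    return im
def ray(n,u,v):
    c=vision.calibration(n);K=c["K"];k=c["k1"];E=c["extrinsics"]
    xd=np.array([(u-K[0,2])/K[0,0],(v-K[1,2])/K[1,1]])
    x=xd.copy()
    for _ in range(20): x=xd/(1+k*(x@x))
    d=E[:3,:3]@np.array([x[0],-x[1],-1.]); return E[:3,3],d
def onz(n,u,v,z):
    o,d=ray(n,u,v); return o+d*(z-o[2])/d[2]
def tri(p,q):
    o1,d1=ray("top",*p);o2,d2=ray("side",*q)
    A=np.stack([d1,-d2],1);t=np.linalg.lstsq(A,o2-o1,rcond=None)[0]
    a=o1+d1*t[0];b=o2+d2*t[1];return (a+b)/2,np.linalg.norm(a-b)
def proj(n,P):
    c=vision.calibration(n);K=c["K"];k=c["k1"];E=c["extrinsics"]
    q=E[:3,:3].T@(np.asarray(P,float)-E[:3,3]); x=np.array([q[0],-q[1]])/-q[2]; x=x*(1+k*(x@x))
    return K[0,0]*x[0]+K[0,2],K[1,1]*x[1]+K[1,2]
def crop(im,u0,v0,u1,v1,s,f):
    c=cv2.resize(im[v0:v1,u0:u1],None,fx=s,fy=s,interpolation=cv2.INTER_CUBIC); cv2.imwrite(f"pics/{f}.png",c)
def st():
    s=sense(); r=R.from_quat(np.r_[s['ee_rot'][1:],s['ee_rot'][0]])
    print('t',round(s['time_s'],2),'pos',s['eef_pos'].round(1),'F',s['force'].round(1),'M',s['wrist_torque'].round(2),'g',round(s['grip_width'],3))
    print('axes x,y,z(rows)',r.as_matrix().T.round(4).tolist(),'q',s['joints'].round(3))
    return s,r
E
python3 - <<'E'
import cv2
from h import *
t=cv2.imread("pics/top0.png");s=cv2.imread("pics/side0.png")
crop(t,240,220,440,320,4,"tc0"); crop(s,270,110,400,260,4,"sc0")
E
```

```text
(no output)
```

View pics/tc0.png

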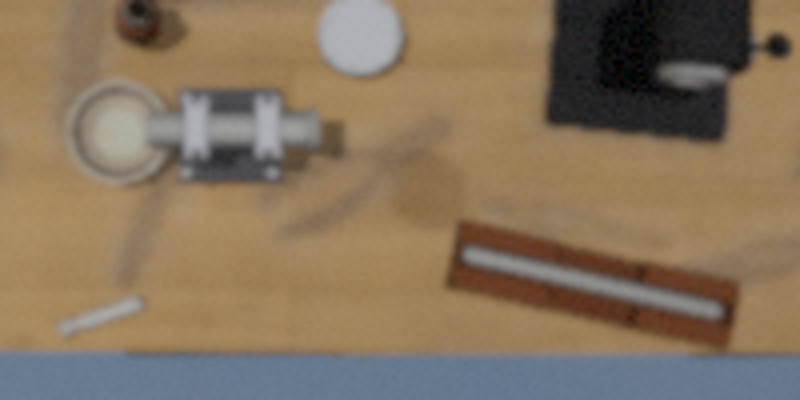

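View pics/sc0.png

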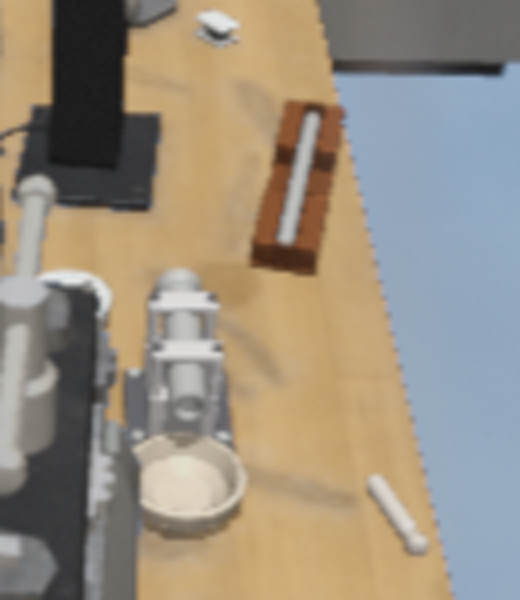

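```bash
cat > m.py <<'E'
from h import *
t=cv2.imread("pics/top0.png")
def mask_line(name,box,z,f,show=None):
    im=cv2.imread(f"pics/{f}.png");u0,v0,u1,v1=box
    hsv=cv2.cvtColor(im,cv2.COLOR_BGR2HSV)
    m=((hsv[...,1]<60)&(hsv[...,2]>110)).astype(np.uint8); k=np.zeros_like(m);k[v0:v1,u0:u1]=m[v0:v1,u0:u1]
    n,l,s,c=cv2.connectedComponentsWithStats(k); i=1+np.argmax(s[1:,4]); ys,xs=np.where(l==i)
    P=np.array([onz(name,a,b,z) for a,b in zip(xs,ys)]);c=P.mean(0);d=np.linalg.svd(P-c)[2][0];p=(P-c)@d
    w=(P-c)@np.cross(d,[0,0,1]);print(f,name,'n',len(xs),'c',c.round(1),'d',d.round(4),'yaw',np.arctan2(d[1],d[0]).round(4),'ext',p.min().round(1),p.max().round(1),'w',np.ptp(w).round(1),'mid',(c+d*(p.min()+p.max())/2).round(1))
mask_line("top",(345,275,430,305),20,"top0")
mask_line("side",(336,132,356,176),20,"side0")
T=lambda a,b:((a+.5)/4-.5+240,(b+.5)/4-.5+220)
S=lambda a,b:((a+.5)/4-.5+270,(b+.5)/4-.5+110)
print('lip edges z62',onz("top",*T(321,108),62),onz("top",*T(321,150),62))
print('exit',onz("top",*T(148,114),62),onz("top",*T(148,146),62))
print('foot corners z6',[onz("top",*T(*p),6).round(1) for p in [(180,182),(282,182)]])
print('saddle tops z84',[onz("top",*T(*p),84).round(1) for p in [(182,94),(208,94),(255,94),(282,94),(182,158),(208,158),(255,158),(282,158)]])
# rest corners z24
print('rest z24',[onz("top",*T(*p),24).round(1) for p in [(460,221),(740,282),(728,348),(447,287)]])
print('cruc top z27',[onz("top",*T(*p),27).round(1) for p in [(66,132),(121,80),(121,186)]])
print('side cruc z27',[onz("side",*S(*p),27).round(1) for p in [(138,478),(245,478),(190,438),(190,528)]])
print('side exit',onz("side",*S(188,400),62))
print('tin', [onz("top",*T(360,35),27)],'bottle',onz("top",*T(138,18),100))
print('punch',[onz("top",*T(*p),7).round(1) for p in [(60,328),(142,302)]])
E
python3 m.py
```

```text
top0 top n 254 c [ 394.1 -336.1   20. ] d [0.2204 0.9754 0.    ] yaw 1.3486 ext -93.4 92.9 w 12.1 mid [ 394.  -336.3   20. ]
side0 side n 146 c [ 392.3 -336.3   20. ] d [0.2218 0.9751 0.    ] yaw 1.3471 ext -98.4 86.9 w 13.6 mid [ 391.1 -341.9   20. ]
lip edges z62 [ 514.73328017 -138.51475049   62.        ] [ 485.12829259 -138.37114778   62.        ]
exit [509.63691845 -16.64907626  62.        ] [487.09231442 -16.85815846  62.        ]
foot corners z6 [array([465.4, -39.7,   6. ]), array([ 466. , -114.2,    6. ])]
saddle tops z84 [array([521.6, -40.4,  84. ]), array([521.7, -58.4,  84. ]), array([521.9, -91. ,  84. ]), array([ 522.1, -109.8,   84. ]), array([477.2, -40.7,  84. ]), array([477.4, -58.6,  84. ]), array([477.6, -91.1,  84. ]), array([ 477.7, -109.7,   84. ])]
rest z24 [array([ 437.6, -241.2,   24. ]), array([ 394.6, -442.9,   24. ]), array([ 347.8, -432.6,   24. ]), array([ 390.5, -231.2,   24. ])]
cruc top z27 [array([499.5,  42.9,  27. ]), array([537.6,   3.7,  27. ]), array([461. ,   2.8,  27. ])]
side cruc z27 [array([527.1,   8. ,  27. ]), array([461.3,   6. ,  27. ]), array([493.2, -29.1,  27. ]), array([497.4,  49.6,  27. ])]
side exit [497.23237175 -25.56792595  62.        ]
tin [array([ 571.78618358, -169.95751496,   27.        ])] bottle [572.26417279  -9.67272691 100.        ]
punch [array([359.5,  46.2,   7. ]), array([378.6, -12.8,   7. ])]
```

```bash
python3 - <<'E'
from h import *
T=lambda a,b:((a+.5)/4-.5+240,(b+.5)/4-.5+220)
for p in [(548,122),(725,138),(555,0)]: print(p,[onz("top",*T(*p),z).round(0) for z in (0,20,60)])
# black thing side/top tri : post top in side ~ (292,95) ; ledge in top (695,75)
for p in [(660,75),(730,75),(778,45)]: print('tri',tri(T(*p),(293,93)))
s,r=st()
for n,i in (("top","top0"),):
  im=cv2.imread("pics/top0.png"); crop(im,370,190,450,270,7,"black0")
im=cv2.imread("pics/side0.png"); crop(im,240,60,400,200,5,"black1")
E
```

```text
(548, 122) [array([ 512., -311.,    0.]), array([ 510., -307.,   20.]), array([ 506., -299.,   60.])]
(725, 138) [array([ 500., -443.,    0.]), array([ 499., -437.,   20.]), array([ 495., -425.,   60.])]
(555, 0) [array([ 603., -319.,    0.]), array([ 600., -315.,   20.]), array([ 593., -306.,   60.])]
tri (array([ 540.0798806, -342.6536779,  212.1900361]), np.float64(36.850813773520926))
tri (array([ 541.00552058, -394.28624597,  187.88863346]), np.float64(32.399794995719745))
tri (array([ 551.32434076, -429.8210393 ,  172.9794969 ]), np.float64(9.740442853692713))
t 0.1 pos [ 225.3 -473.9  230.8] F [-0.5 -0.4 -0.2] M [0.01 0.02 0.01] g 1.002
axes x,y,z(rows) [[-0.0002, 0.0011, -1.0], [0.9031, 0.4294, 0.0003], [0.4294, -0.9031, -0.0011]] q [-1.35   0.313  1.498  0.     1.331 -0.223]
```

View pics/black0.png

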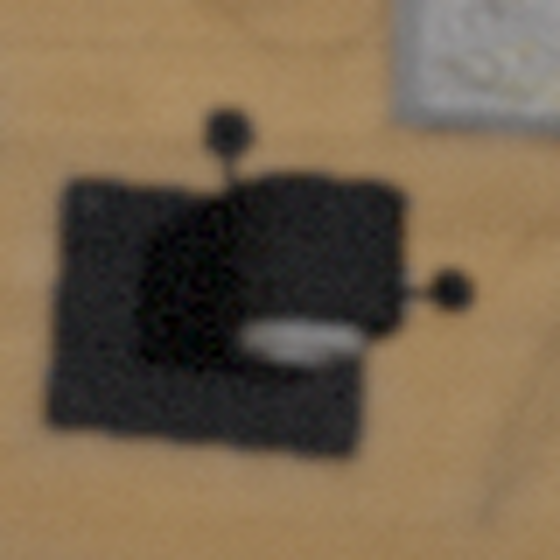

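View pics/black1.png

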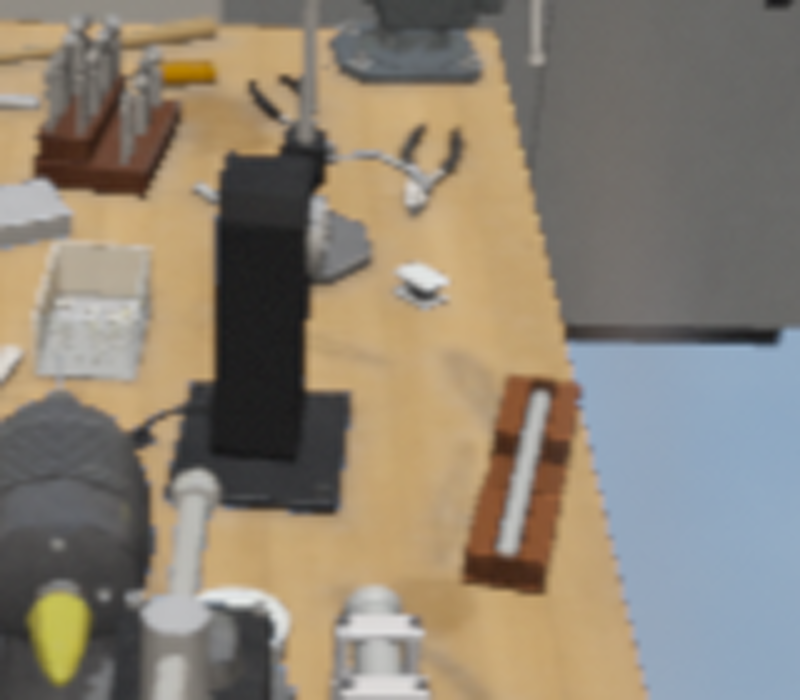

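```bash
cat >> h.py <<'E'
def go(x,y,z,yaw,real=True):
    s,r=st(); M=r.as_matrix()
    d=M.T@(np.array([x,y,z])-s['eef_pos'])/10
    Y=np.array([np.cos(yaw),np.sin(yaw),0]);X=np.array([0,0,-1.]);T=np.stack([X,Y,np.cross(X,Y)],1)
    rv=R.from_matrix(M.T@T).as_rotvec()
    print('TURN',rv.round(3),'SHIFT cm',d.round(2),'dist',np.linalg.norm(d).round(2))
E
python3 - <<'E'
from h import *
print(onz("side",296,152,8),onz("side",299,150,8))
go(390.4,-351.1,120,1.348)
E
```

```text
[ 541.24976734 -360.65659897    8.        ] [ 531.52925911 -372.49310906    8.        ]
t 0.1 pos [ 225.3 -473.9  230.8] F [-0.5 -0.4 -0.2] M [0.01 0.02 0.01] g 1.002
axes x,y,z(rows) [[-0.0002, 0.0011, -1.0], [0.9031, 0.4294, 0.0003], [0.4294, -0.9031, -0.0011]] q [-1.35   0.313  1.498  0.     1.331 -0.223]
TURN [-0.904 -0.001 -0.001] SHIFT cm [11.09 20.18 -3.99] dist 23.37
```

```bash
python3 -m pendant '[[-0.18,0,0,2.2,4.0,-0.8,1],[-0.36,0,0,4.4,8.1,-1.6,1],[-0.54,0,0,6.6,12.1,-2.4,1],[-0.72,0,0,8.9,16.1,-3.2,1],[-0.904,0,0,11.09,20.18,-3.99,1]]' 100; python3 - <<'E'
from h import *
go(390.4,-351.1,120,1.348)
t=cap("top","t1");s=cap("side","s1")
crop(t,320,230,460,330,5,"t1c");crop(s,310,90,400,190,6,"s1c")
E
```

```text
time_s: 0.72
eef_pos: [391.4, -350.4, 119.4]
ee_rot: [0.703, 0.077, 0.703, -0.076]
force: [-0.0, -0.6, -0.4]
grip_width: 0.998
t 0.72 pos [ 391.4 -350.4  119.4] F [-0.  -0.6 -0.4] M [0.01 0.01 0.  ] g 0.998
axes x,y,z(rows) [[-0.0003, 0.0004, -1.0], [0.2155, 0.9765, 0.0004], [0.9765, -0.2155, -0.0004]] q [-0.954  0.43   1.644 -0.     1.069 -0.736]
TURN [ 0.006 -0.    -0.   ] SHIFT cm [-0.06 -0.09 -0.08] dist 0.13
```

View pics/s1c.png

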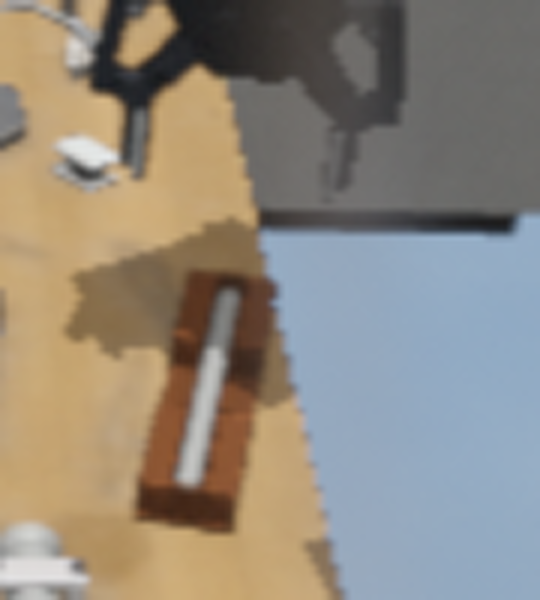

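View pics/t1c.png

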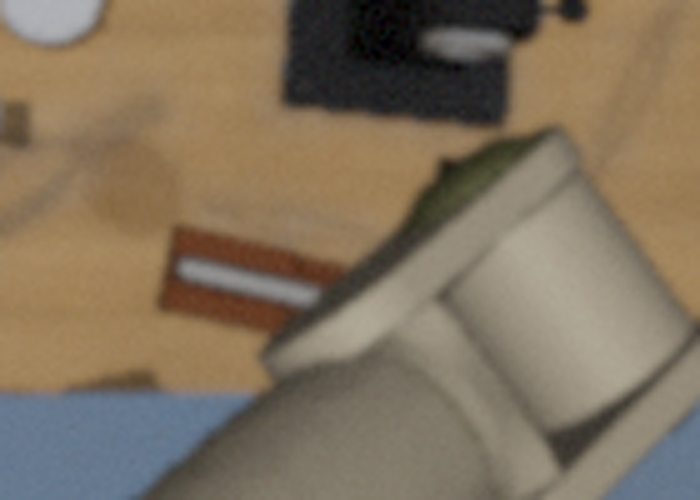

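```bash
python3 - <<'E'
from h import *
S=lambda a,b:((a+.5)/6-.5+310,(b+.5)/6-.5+90)
for z in (119,125,132): print(z,onz("side",*S(137,174),z).round(1),onz("side",*S(333,196),z).round(1))
s,r=st()
go(390.4,-351.1,6.5,1.348)
E
```

```text
119 [ 435.6 -378.   119. ] [ 339.7 -359.8  119. ]
125 [ 437.1 -367.1  125. ] [ 342.1 -349.   125. ]
132 [ 438.8 -354.3  132. ] [ 345.  -336.5  132. ]
t 0.82 pos [ 391.9 -348.2  117.9] F [ 0.2 -0.2  0.5] M [ 0.   -0.   -0.05] g 1.002
axes x,y,z(rows) [[-0.0023, 0.0043, -1.0], [0.214, 0.9768, 0.0037], [0.9768, -0.2139, -0.0032]] q [-9.500e-01  4.320e-01  1.645e+00  1.000e-03  1.070e+00 -7.350e-01]
t 0.82 pos [ 391.9 -348.2  117.9] F [ 0.2 -0.2  0.5] M [ 0.   -0.   -0.05] g 1.002
axes x,y,z(rows) [[-0.0023, 0.0043, -1.0], [0.214, 0.9768, 0.0037], [0.9768, -0.2139, -0.0032]] q [-9.500e-01  4.320e-01  1.645e+00  1.000e-03  1.070e+00 -7.350e-01]
TURN [ 0.007 -0.003 -0.004] SHIFT cm [11.14 -0.36 -0.05] dist 11.15
```

```bash
python3 -m pendant '[[0,0,0,3,0,0,1],[0,0,0,6,0,0,1],[0,0,0,8,0,0,1],[0,0,0,9,0,0,1],[0,0,0,9,0,0,1]]' 100; python3 - <<'E'
from h import *
go(390.4,-351.1,6.5,1.348)
s=cap("side","s2");crop(s,310,90,400,190,6,"s2c");st()
E
```

```text
time_s: 1.45
eef_pos: [390.3, -351.6, 30.4]
ee_rot: [0.703, 0.079, 0.703, -0.079]
force: [0.6, 0.4, -0.7]
grip_width: 0.999
t 1.45 pos [ 390.3 -351.6   30.4] F [ 0.6  0.4 -0.7] M [0.   0.   0.02] g 0.999
axes x,y,z(rows) [[-0.0003, 0.0004, -1.0], [0.2218, 0.9751, 0.0003], [0.9751, -0.2218, -0.0004]] q [-0.957  0.563  1.71  -0.     0.868 -0.733]
TURN [-0.001 -0.    -0.   ] SHIFT cm [ 2.39  0.05 -0.  ] dist 2.39
t 1.5 pos [ 390.6 -351.9   30.9] F [ 0.2 -0.2  0.4] M [0.   0.04 0.01] g 0.999
axes x,y,z(rows) [[0.0004, -0.0006, -1.0], [0.2216, 0.9751, -0.0005], [0.9751, -0.2216, 0.0005]] q [-0.956  0.563  1.71  -0.     0.868 -0.733]
```

View pics/s2c.png

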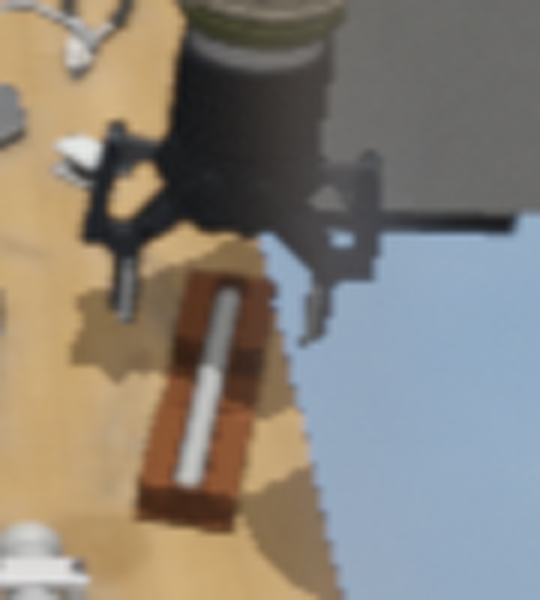

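```bash
python3 -m pendant '[[0,0,0,1.0,0,0,1],[0,0,0,2,0,0,1],[0,0,0,2.4,0,0,1],[0,0,0,2.4,0,0,0.05],[0,0,0,2.4,0,0,0.05]]' 100;python3 -m pendant '[[0,0,0,0,0,0,0.05],[0,0,0,0,0,0,0.05],[0,0,0,0,0,0,0.05],[0,0,0,0,0,0,0.05],[0,0,0,0,0,0,0.05]]' 100; python3 - <<'E'
from h import *
st()
s=cap("side","s3");crop(s,310,90,400,190,6,"s3c");st()
E
```

```text
time_s: 2.12
eef_pos: [390.6, -351.6, 6.6]
ee_rot: [0.703, 0.079, 0.703, -0.079]
force: [0.5, 0.4, -0.8]
grip_width: 0.601
time_s: 2.75
eef_pos: [390.6, -351.5, 6.8]
ee_rot: [0.703, 0.079, 0.703, -0.079]
force: [-1.5, 1.8, 6.3]
grip_width: 0.096
t 2.75 pos [ 390.6 -351.5    6.8] F [-1.5  1.8  6.3] M [ 0.26  0.24 -0.04] g 0.096
axes x,y,z(rows) [[0.0001, -0.0002, -1.0], [0.221, 0.9753, -0.0002], [0.9753, -0.221, 0.0001]] q [-0.956  0.604  1.721 -0.     0.817 -0.733]
t 2.8 pos [ 390.6 -351.6    6.8] F [-0.7  1.2  6. ] M [0.26 0.14 0.03] g 0.097
axes x,y,z(rows) [[0.0001, -0.0003, -1.0], [0.2211, 0.9753, -0.0003], [0.9753, -0.2211, 0.0002]] q [-0.956  0.604  1.721 -0.     0.817 -0.733]
```

View pics/s3c.png

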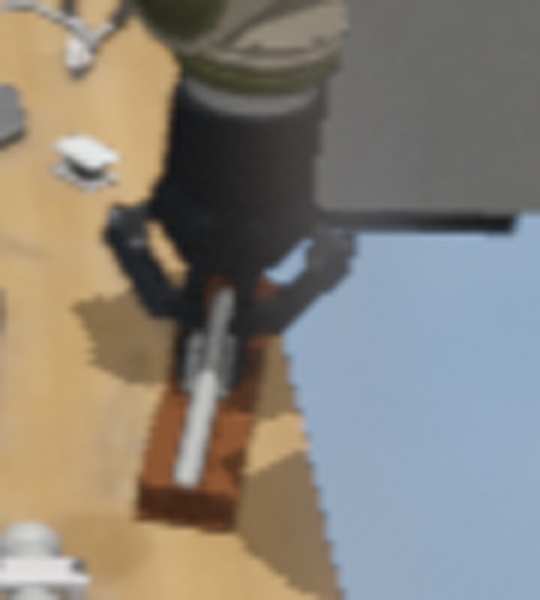

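```bash
python3 -m pendant '[[0,0,0,-0.6,0,0,0.05],[0,0,0,-2,0,0,0.05],[0,0,0,-4.5,0,0,0.05],[0,0,0,-7,0,0,0.05],[0,0,0,-8,0,0,0.05]]' 120;  python3 - <<'E'
from h import *
st()
s=cap("side","s4");crop(s,300,60,400,190,5,"s4c")
s=cap("top","t4");crop(s,320,230,460,330,5,"t4c");st()
E
```

```text
time_s: 3.42
eef_pos: [390.9, -352.0, 88.2]
ee_rot: [0.703, 0.078, 0.702, -0.079]
force: [-0.1, 0.8, -1.6]
grip_width: 0.085
t 3.42 pos [ 390.9 -352.    88.2] F [-0.1  0.8 -1.6] M [-0.02 -0.02 -0.02] g 0.085
axes x,y,z(rows) [[0.0016, -0.0022, -1.0], [0.2211, 0.9752, -0.0018], [0.9752, -0.2211, 0.002]] q [-0.956  0.472  1.672 -0.     0.994 -0.733]
t 3.52 pos [ 390.8 -351.8   87.3] F [-0.3 -0.2 -1.1] M [-0.02  0.06 -0.  ] g 0.091
axes x,y,z(rows) [[0.0011, -0.0015, -1.0], [0.2212, 0.9752, -0.0012], [0.9752, -0.2212, 0.0014]] q [-0.956  0.474  1.673  0.     0.993 -0.733]
```

View pics/s4c.png

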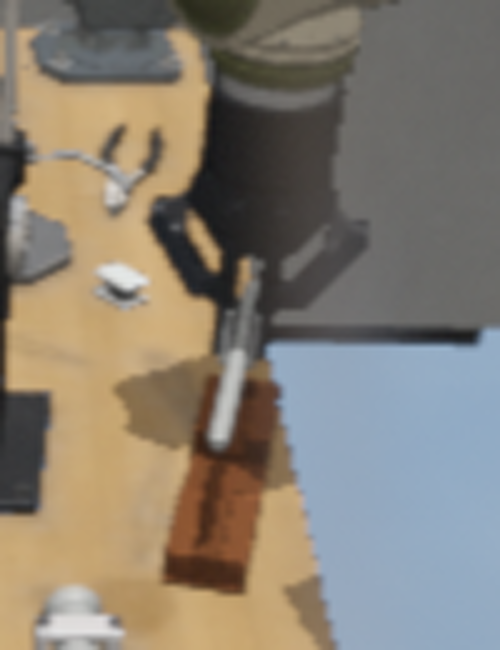

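View pics/t4c.png

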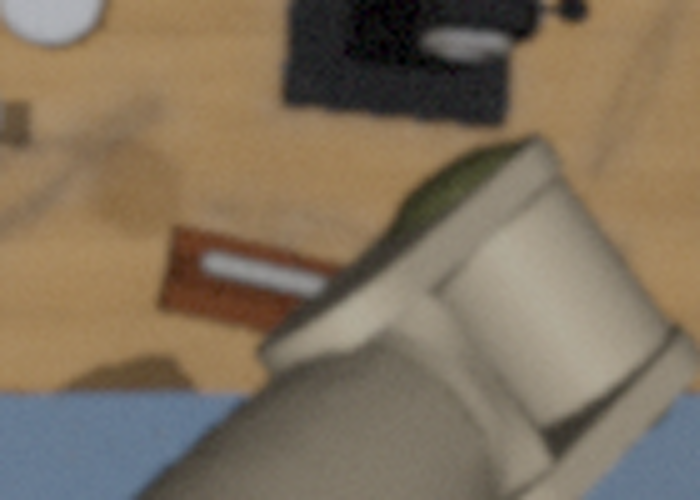

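```bash
python3 - <<'E'
from h import *
T=lambda a,b:((a+.5)/5-.5+320,(b+.5)/5-.5+230)
S=lambda a,b:((a+.5)/5-.5+300,(b+.5)/5-.5+60)
print('tip',tri(T(202,264),S(219,443)))
print('tail-ish',onz("side",*S(258,263),97))
d=np.array([.2212,.9752,-0.0012]);g=np.array([390.8,-351.8,97])
print('exp tip',g+110*d, proj("side",g+110*d),S(219,443), 'tail',proj("side",g-80*d),S(258,263))
go(500.6,-270,54,1.5777)
E
```

```text
tip (array([ 414.0704403 , -243.7522824 ,  101.05881745]), np.float64(0.29375235857088255))
tail-ish [ 366.4644547  -462.08296882   97.        ]
exp tip [ 415.132 -244.528   96.868] (np.float64(342.7679447833772), np.float64(149.2963996592984)) (343.4, 148.2) tail (np.float64(350.27253900629285), np.float64(117.07831454537643)) (351.2, 112.2)
t 3.52 pos [ 390.8 -351.8   87.3] F [-0.3 -0.2 -1.1] M [-0.02  0.06 -0.  ] g 0.091
axes x,y,z(rows) [[0.0011, -0.0015, -1.0], [0.2212, 0.9752, -0.0012], [0.9752, -0.2212, 0.0014]] q [-0.956  0.474  1.673  0.     0.993 -0.733]
TURN [-0.23   0.001  0.001] SHIFT cm [ 3.33 10.41  8.9 ] dist 14.1
```

```bash
python3 - <<'E'
from h import *
go(501,-275,52.8,1.5777)
E
```

```text
t 3.52 pos [ 390.8 -351.8   87.3] F [-0.3 -0.2 -1.1] M [-0.02  0.06 -0.  ] g 0.091
axes x,y,z(rows) [[0.0011, -0.0015, -1.0], [0.2212, 0.9752, -0.0012], [0.9752, -0.2212, 0.0014]] q [-0.956  0.474  1.673  0.     0.993 -0.733]
TURN [-0.23   0.001  0.001] SHIFT cm [3.45 9.93 9.05] dist 13.87
```

```bash
python3 -m pendant '[[-0.05,0,0,0.5,2.2,2.0,0.05],[-0.12,0,0,1.5,5,4.5,0.05],[-0.18,0,0,2.5,7.7,7,0.05],[-0.23,0,0,3.3,9.5,8.7,0.05],[-0.23,0,0,3.45,9.93,9.05,0.05]]' 120; python3 -m pendant '[[0,0,0,0,0,0,0.05],[0,0,0,0,0,0,0.05],[0,0,0,0,0,0,0.05],[0,0,0,0,0,0,0.05],[0,0,0,0,0,0,0.05]]'; python3 - <<'E'
from h import *
st()
s=cap("side","s5");crop(s,280,110,360,250,4,"s5c")
s=cap("top","t5");crop(s,250,220,390,300,5,"t5c");st()
E
```

```text
time_s: 4.15
eef_pos: [500.9, -273.4, 50.4]
ee_rot: [0.706, -0.002, 0.708, 0.004]
force: [-0.2, -0.1, -0.5]
grip_width: 0.089
time_s: 4.78
eef_pos: [500.6, -274.8, 52.0]
ee_rot: [0.707, -0.002, 0.707, 0.002]
force: [0.1, -0.5, -1.7]
grip_width: 0.087
t 4.78 pos [ 500.6 -274.8   52. ] F [ 0.1 -0.5 -1.7] M [-0.02 -0.   -0.01] g 0.087
axes x,y,z(rows) [[0.0001, -0.0001, -1.0], [-0.0067, 1.0, -0.0001], [1.0, 0.0067, 0.0001]] q [-0.707  0.609  1.554 -0.     0.979 -0.714]
t 4.88 pos [ 500.7 -274.7   51.9] F [ 0.3  0.2 -0.8] M [-0.06 -0.   -0.04] g 0.086
axes x,y,z(rows) [[-0.0, -0.0, -1.0], [-0.0068, 1.0, -0.0], [1.0, 0.0068, -0.0]] q [-0.707  0.609  1.554 -0.     0.979 -0.714]
```

View pics/s5c.png

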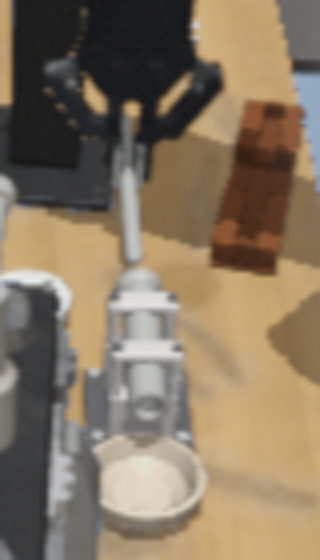

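View pics/t5c.png

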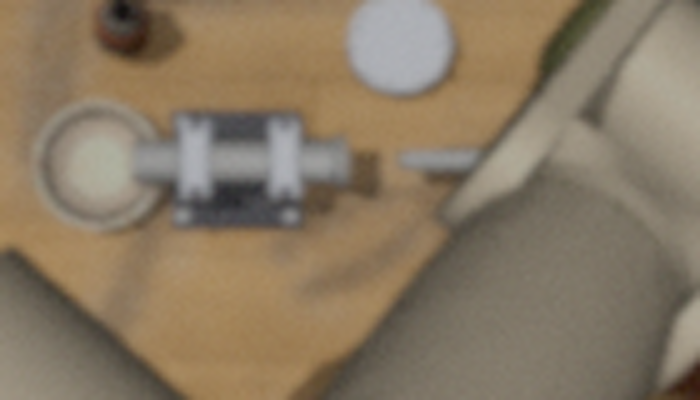

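```bash
python3 - <<'E'
from h import *
s=cv2.imread("pics/s5.png");t=cv2.imread("pics/t5.png")
crop(s,295,130,335,190,10,"s5d");crop(t,300,240,350,265,14,"t5d")
for y in (-165,-200,-240): print(y,proj("side",(500,y,62)),proj("top",(500,y,62)))
E
```

```text
-165 (np.float64(312.9544133429057), np.float64(175.62074697121267)) (np.float64(329.3035290944909), np.float64(251.90200761954054))
-200 (np.float64(312.39050158379706), np.float64(168.07920722912576)) (np.float64(341.718500829583), np.float64(251.9783011233978))
-240 (np.float64(311.77763194355674), np.float64(159.87793611655573)) (np.float64(355.88765901291515), np.float64(252.06110191552392))
```

View pics/s5d.png

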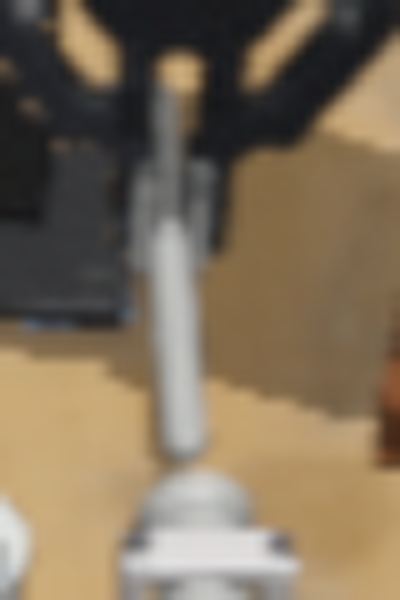

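View pics/t5d.png

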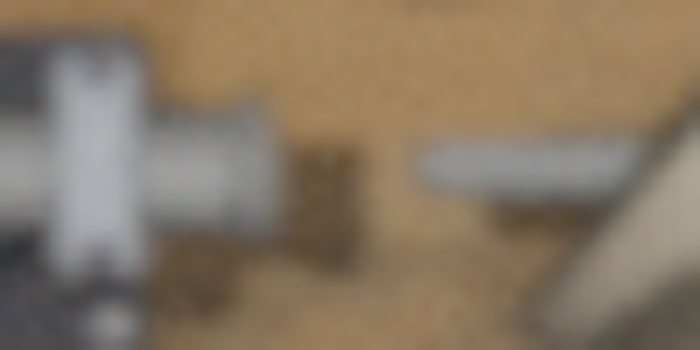

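```bash
python3 -m pendant '[[0,0,0,-0.1,0.8,-0.05,0.05],[0,0,0,-0.1,1.8,-0.05,0.05],[0,0,0,-0.1,2.8,-0.05,0.05],[0,0,0,-0.1,3.8,-0.05,0.05],[0,0,0,-0.1,4.5,-0.05,0.05]]' 120; python3 - <<'E'
from h import *
st()
s=cap("side","s6");t=cap("top","t6");crop(s,295,130,335,190,10,"s6d");crop(t,290,235,350,270,12,"t6d");st()
E
```

```text
time_s: 5.5
eef_pos: [500.0, -228.8, 52.9]
ee_rot: [0.707, -0.003, 0.707, 0.003]
force: [-0.0, -0.3, -1.8]
grip_width: 0.091
t 5.5 pos [ 500.  -228.8   52.9] F [-0.  -0.3 -1.8] M [-0.04  0.03 -0.01] g 0.091
axes x,y,z(rows) [[-0.0001, 0.0001, -1.0], [-0.0075, 1.0, 0.0001], [1.0, 0.0075, -0.0001]] q [-0.642  0.569  1.622  0.     0.951 -0.65 ]
t 5.6 pos [ 500.  -228.9   52.9] F [ 0.2 -0.6 -1.1] M [ 0.04  0.01 -0.  ] g 0.087
axes x,y,z(rows) [[-0.0001, 0.0001, -1.0], [-0.0078, 1.0, 0.0001], [1.0, 0.0078, -0.0001]] q [-0.642  0.569  1.621  0.     0.951 -0.65 ]
```

View pics/s6d.png

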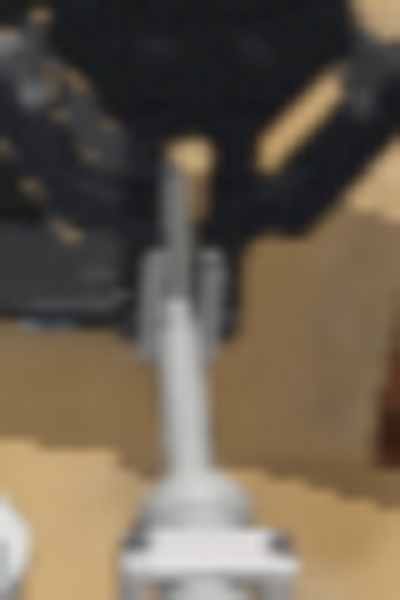

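View pics/t6d.png

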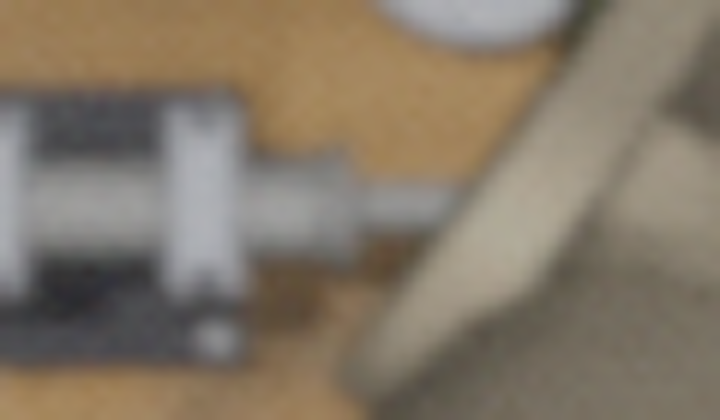

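```bash
python3 -m pendant '[[0,0,0,0,0.7,0,0.05],[0,0,0,0,1.4,0,0.05],[0,0,0,0,2.1,0,0.05],[0,0,0,0,2.8,0,0.05],[0,0,0,0,3.5,0,0.05]]' 120; python3 -c "
from h import *
st()"
```

```text
time_s: 6.22
eef_pos: [499.9, -194.8, 53.1]
ee_rot: [0.707, -0.003, 0.707, 0.002]
force: [-0.7, -9.5, -1.3]
grip_width: 0.088
t 6.22 pos [ 499.9 -194.8   53.1] F [-0.7 -9.5 -1.3] M [-1.66  0.05  0.09] g 0.088
axes x,y,z(rows) [[0.0006, -0.0016, -1.0], [-0.0074, 1.0, -0.0016], [1.0, 0.0074, 0.0006]] q [-5.900e-01  5.450e-01  1.664e+00 -1.000e-03  9.310e-01 -5.960e-01]
```

```bash
python3 -m pendant '[[0,0,0,0,0.7,0,0.05],[0,0,0,0,1.4,0,0.05],[0,0,0,0,2.1,0,0.05],[0,0,0,0,2.8,0,0.05],[0,0,0,0,3.5,0,0.05]]' 120; python3 -c "
from h import *
st();s=cap('side','s7');crop(s,285,100,345,240,5,'s7d');t=cap('top','t7');crop(t,250,230,330,275,10,'t7d');st()"
```

```text
time_s: 6.85
eef_pos: [499.8, -160.9, 53.2]
ee_rot: [0.708, -0.004, 0.707, 0.001]
force: [-0.5, -9.0, -3.9]
grip_width: 0.089
t 6.85 pos [ 499.8 -160.9   53.2] F [-0.5 -9.  -3.9] M [-1.5   0.01  0.08] g 0.089
axes x,y,z(rows) [[0.0015, -0.0032, -1.0], [-0.0071, 1.0, -0.0032], [1.0, 0.0071, 0.0014]] q [-0.534  0.524  1.701 -0.003  0.914 -0.539]
t 6.95 pos [ 499.7 -160.1   53.1] F [ 0.4 -4.1 -3.3] M [-0.76 -0.05 -0.07] g 0.088
axes x,y,z(rows) [[0.001, -0.0019, -1.0], [-0.0074, 1.0, -0.0019], [1.0, 0.0074, 0.001]] q [-5.330e-01  5.240e-01  1.701e+00 -1.000e-03  9.150e-01 -5.390e-01]
```

View pics/s7d.png

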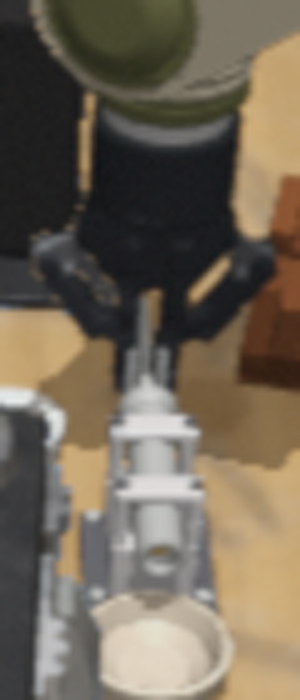

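View pics/t7d.png

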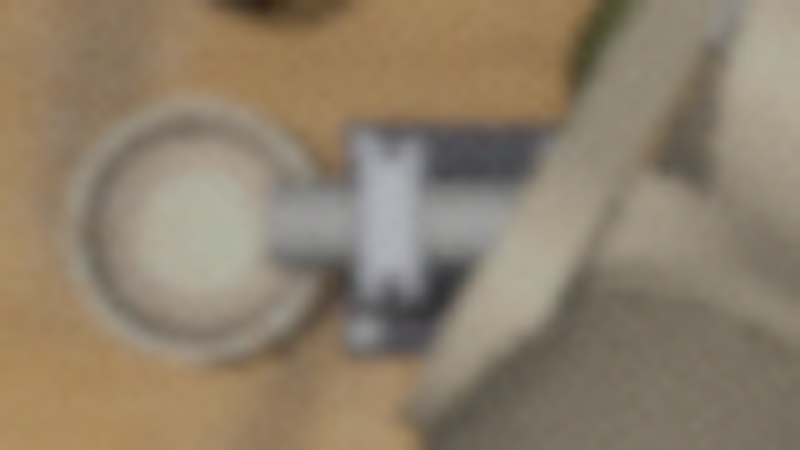

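```bash
python3 -m pendant '[[0,0,0,0,0,0,0.4],[0,0,0,0,0,0,0.4],[0,0,0,0.3,-2,0,0.4],[0,0,0,0.6,-4,0,0.4],[0,0,0,0.8,-6.0,0,0.4]]' 120; python3 -m pendant '[[0,0,0,0,0,0,0.4],[0,0,0,0,0,0,0.4],[0,0,0,0,0,0,0.4],[0,0,0,0,0,0,0.4],[0,0,0,0,0,0,0.4]]'; python3 -c "
from h import *
st();s=cap('side','s8');crop(s,290,120,340,200,8,'s8d');st()"
```

```text
time_s: 7.58
eef_pos: [499.7, -221.5, 44.6]
ee_rot: [0.707, -0.002, 0.707, 0.002]
force: [0.4, 0.2, 0.4]
grip_width: 0.397
time_s: 8.2
eef_pos: [499.9, -219.4, 45.0]
ee_rot: [0.707, -0.003, 0.707, 0.003]
force: [-0.4, 0.6, 0.3]
grip_width: 0.402
t 8.2 pos [ 499.9 -219.4   45. ] F [-0.4  0.6  0.3] M [-0.05  0.01  0.04] g 0.402
axes x,y,z(rows) [[0.0001, -0.0, -1.0], [-0.0074, 1.0, -0.0], [1.0, 0.0074, 0.0001]] q [-0.628  0.575  1.639  0.     0.928 -0.636]
t 8.25 pos [ 499.9 -219.5   45. ] F [0.1 0.8 0.3] M [-0.05 -0.01 -0.01] g 0.401
axes x,y,z(rows) [[0.0, -0.0, -1.0], [-0.0072, 1.0, -0.0], [1.0, 0.0072, 0.0]] q [-0.628  0.575  1.639 -0.     0.928 -0.636]
```

View pics/s8d.png

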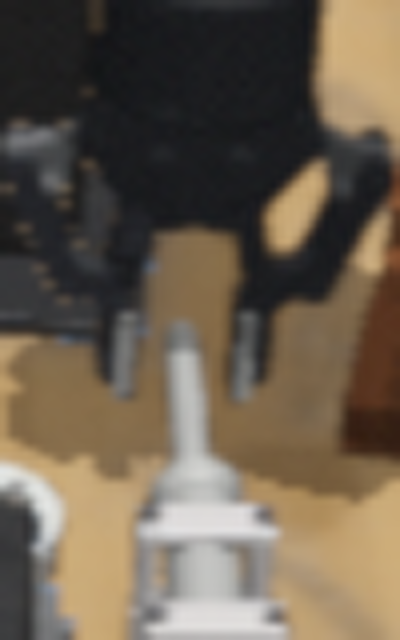

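```bash
python3 - <<'E'
from h import *
for v in (320,328,336):
    o,d=ray("side",290+182.5/8-.5,120+(v+.5)/8-.5); t=(-240-o[1])/d[1]; print(v,(o+d*t).round(1))
E
```

```text
320 [ 498.5 -240.    63.1]
328 [ 498.3 -240.    59.7]
336 [ 498.1 -240.    56.2]
```

```bash
python3 -m pendant '[[0,0,0,0,0,0,0.05],[0,0,0,0,0,0,0.05],[0,0,0,0,0,0,0.05],[0,0,0,0,0,0,0.05],[0,0,0,0,0,0,0.05]]' 120; python3 -m pendant '[[0,0,-0.01,-0.1,0.2,0,0.05],[0,0,-0.02,-0.2,0.6,0,0.05],[0,0,-0.03,-0.3,1.1,0,0.05],[0,0,-0.04,-0.35,1.6,0,0.05],[0,0,-0.04,-0.4,2.1,0,0.05]]'; python3 -c "
from h import *
st();s=cap('side','s9');crop(s,285,110,345,240,5,'s9d');st()"
```

```text
time_s: 8.88
eef_pos: [499.9, -219.6, 44.9]
ee_rot: [0.707, -0.002, 0.707, 0.002]
force: [-0.0, 0.6, 1.7]
grip_width: 0.09
time_s: 9.5
eef_pos: [499.6, -198.0, 48.8]
ee_rot: [0.707, -0.017, 0.707, -0.011]
force: [-0.0, -0.2, -0.6]
grip_width: 0.093
t 9.5 pos [ 499.6 -198.    48.8] F [-0.  -0.2 -0.6] M [-0.02 -0.01  0.01] g 0.093
axes x,y,z(rows) [[-0.0001, -0.0397, -0.9992], [-0.0072, 0.9992, -0.0397], [1.0, 0.0072, -0.0004]] q [-0.579  0.548  1.675 -0.043  0.898 -0.56 ]
t 9.55 pos [ 499.6 -197.5   48.8] F [ 0.6  1.1 -0.5] M [ 0.23 -0.05 -0.02] g 0.088
axes x,y,z(rows) [[-0.0003, -0.0392, -0.9992], [-0.0075, 0.9992, -0.0392], [1.0, 0.0075, -0.0006]] q [-0.579  0.548  1.675 -0.042  0.898 -0.56 ]
```

View pics/s9d.png

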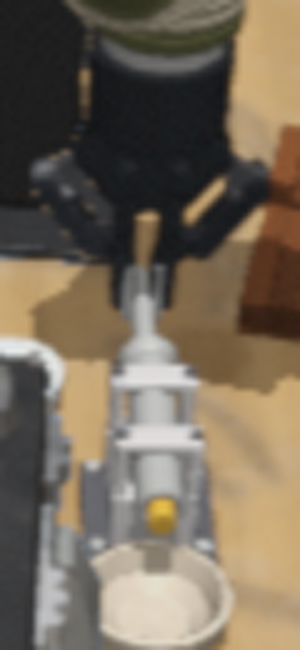

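```bash
python3 -m pendant '[[0,0,0,0,0.3,0,0.05],[0,0,0,0,0.6,0,0.05],[0,0,0,-0.03,0.9,0,0.05],[0,0,0,-0.05,1.2,0,0.05],[0,0,0,-0.06,1.5,0,0.05]]'; python3 -c "
from h import *
st();s=cap('side','s10');crop(s,285,110,345,240,5,'s10d');st()"
```

```text
time_s: 10.18
eef_pos: [499.6, -183.4, 48.9]
ee_rot: [0.707, -0.017, 0.707, -0.012]
force: [0.0, -0.7, 0.2]
grip_width: 0.094
t 10.18 pos [ 499.6 -183.4   48.9] F [ 0.  -0.7  0.2] M [-0.07  0.    0.01] g 0.094
axes x,y,z(rows) [[0.0003, -0.04, -0.9992], [-0.007, 0.9992, -0.04], [1.0, 0.007, -0.0]] q [-0.556  0.539  1.69  -0.043  0.892 -0.536]
t 10.22 pos [ 499.6 -183.1   48.9] F [-0.3  0.5 -0.1] M [ 0.11 -0.08  0.03] g 0.095
axes x,y,z(rows) [[0.0002, -0.0398, -0.9992], [-0.0071, 0.9992, -0.0398], [1.0, 0.0071, -0.0001]] q [-0.555  0.539  1.691 -0.043  0.892 -0.535]
```

View pics/s10d.png

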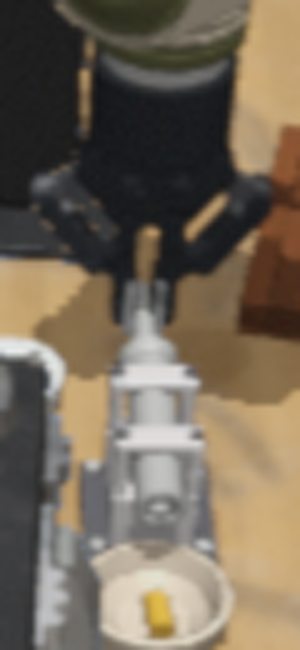

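```bash
python3 -m pendant '[[0,0,0,0.02,-0.6,0,0.05],[0,0,0,0.06,-1.8,0,0.05],[0,0,0,0.12,-3.2,0,0.05],[0,0,0,0.18,-4.5,0,0.05],[0,0,0,0.2,-5.0,0,0.05]]'; python3 -m pendant '[[0,0,0,0,0,0,0.05],[0,0,0,0,0,0,0.2],[0,0,0,0,0,0,0.4],[0,0,0,0,0,0,0.4],[0,0,0.02,0,0,0,0.4]]'; python3 -c "
from h import *
st();s=cap('side','s11');crop(s,285,110,345,240,5,'s11d');st()"
```

```text
time_s: 10.85
eef_pos: [499.9, -234.8, 48.8]
ee_rot: [0.707, -0.016, 0.707, -0.012]
force: [0.8, 0.6, 0.7]
grip_width: 0.09
time_s: 11.48
eef_pos: [500.0, -233.3, 48.9]
ee_rot: [0.707, -0.009, 0.707, -0.004]
force: [0.8, -0.2, 0.1]
grip_width: 0.401
t 11.47 pos [ 500.  -233.3   48.9] F [ 0.8 -0.2  0.1] M [-0.01 -0.01  0.02] g 0.401
axes x,y,z(rows) [[0.0001, -0.019, -0.9998], [-0.0077, 0.9998, -0.019], [1.0, 0.0077, -0.0]] q [-0.642  0.575  1.624 -0.019  0.931 -0.638]
t 11.53 pos [ 500.1 -233.8   49. ] F [ 0.5  0.4 -0.4] M [-0.02  0.   -0.01] g 0.401
axes x,y,z(rows) [[0.0004, -0.0182, -0.9998], [-0.007, 0.9998, -0.0182], [1.0, 0.007, 0.0003]] q [-0.643  0.576  1.624 -0.018  0.931 -0.639]
```

View pics/s11d.png

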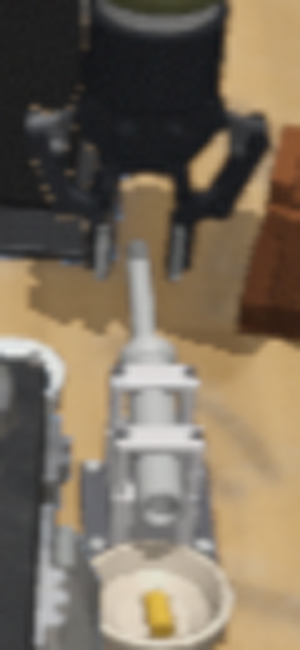

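```bash
python3 - <<'E'
from h import *
for v in (241,246):
  for y in (-258,-253.5,-249):
    o,d=ray("side",285+137.5/5-.5,110+(v+.5)/5-.5); t=(y-o[1])/d[1]; print(v,(o+d*t).round(1))
go(499.8,-164,48.5,1.578)
E
```

```text
241 [ 498.3 -258.    56.9]
241 [ 498.7 -253.5   60. ]
241 [ 499. -249.   63.]
246 [ 498.  -258.    53.4]
246 [ 498.4 -253.5   56.5]
246 [ 498.8 -249.    59.6]
t 11.53 pos [ 500.1 -233.8   49. ] F [ 0.5  0.4 -0.4] M [-0.02  0.   -0.01] g 0.401
axes x,y,z(rows) [[0.0004, -0.0182, -0.9998], [-0.007, 0.9998, -0.0182], [1.0, 0.007, 0.0003]] q [-0.643  0.576  1.624 -0.018  0.931 -0.639]
TURN [-0.     0.     0.018] SHIFT cm [-0.08  6.98  0.02] dist 6.98
```

```bash
python3 -m pendant '[[0,0,0.02,-0.02,1.5,0,0.4],[0,0,0.04,-0.04,3.2,0,0.4],[0,0,0.06,-0.07,5,0,0.4],[0,0,0.07,-0.08,6.5,0,0.4],[0,0,0.07,-0.08,6.98,0,0.4]]'; python3 -m pendant '[[0,0,0,0,0,0,0.4],[0,0,0,0,0,0,0.05],[0,0,0,0,0,0,0.05],[0,0,0,0,0,0,0.05],[0,0,0,0,0,0,0.05]]' 120; python3 -c "
from h import *
st();s=cap('side','s12');crop(s,285,110,345,240,5,'s12d');go(500.4,-247,90,1.578)"
```

```text
time_s: 12.15
eef_pos: [499.5, -162.8, 48.3]
ee_rot: [0.707, 0.015, 0.707, 0.021]
force: [0.2, -0.7, 0.9]
grip_width: 0.403
time_s: 12.78
eef_pos: [499.6, -164.2, 48.5]
ee_rot: [0.707, 0.015, 0.707, 0.02]
force: [-0.9, -1.1, 3.2]
grip_width: 0.091
t 12.78 pos [ 499.6 -164.2   48.5] F [-0.9 -1.1  3.2] M [-0.27  0.05  0.02] g 0.091
axes x,y,z(rows) [[0.0, 0.0494, -0.9988], [-0.0069, 0.9988, 0.0494], [1.0, 0.0069, 0.0004]] q [-0.561  0.542  1.687  0.052  0.94  -0.6  ]
t 12.82 pos [ 499.6 -164.2   48.5] F [-0.8 -1.1  2.8] M [-0.29  0.08  0.06] g 0.09
axes x,y,z(rows) [[0.0001, 0.0494, -0.9988], [-0.0069, 0.9988, 0.0494], [1.0, 0.0069, 0.0005]] q [-0.561  0.542  1.687  0.052  0.94  -0.6  ]
TURN [-0.     0.    -0.049] SHIFT cm [-4.56 -8.06  0.02] dist 9.26
```

View pics/s12d.png

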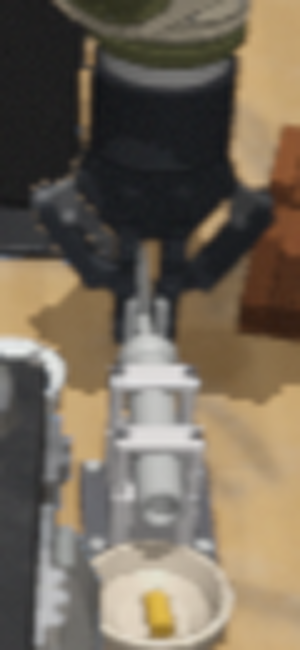

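```bash
python3 -m pendant '[[0,0,-0.012,-0.14,-0.8,0,0.05],[0,0,-0.03,-0.37,-2.5,0,0.05],[0,0,-0.049,-0.62,-4.5,0,0.05],[0,0,-0.049,-0.75,-7.0,0,0.05],[0,0,-0.049,-0.84,-9.0,0,0.05]]'; python3 -c "
from h import *
st();s=cap('side','s13');crop(s,285,80,365,240,4,'s13d');go(391.5,-342,90,1.3477)"
```

```text
time_s: 13.45
eef_pos: [499.9, -256.1, 52.2]
ee_rot: [0.707, -0.002, 0.707, 0.002]
force: [-0.7, -0.2, -2.1]
grip_width: 0.089
t 13.45 pos [ 499.9 -256.1   52.2] F [-0.7 -0.2 -2.1] M [-0.02  0.04  0.02] g 0.089
axes x,y,z(rows) [[0.0, 0.0003, -1.0], [-0.0062, 1.0, 0.0003], [1.0, 0.0062, 0.0]] q [-0.682  0.592  1.584  0.     0.966 -0.688]
t 13.5 pos [ 500.  -258.2   52.2] F [-1.9 -2.2 -1. ] M [-0.16  0.08 -0.04] g 0.089
axes x,y,z(rows) [[0.0007, -0.0008, -1.0], [-0.0049, 1.0, -0.0008], [1.0, 0.0049, 0.0007]] q [-0.685  0.593  1.582 -0.     0.966 -0.69 ]
TURN [0.228 0.001 0.001] SHIFT cm [ -3.78  -8.33 -10.89] dist 14.22
```

View pics/s13d.png

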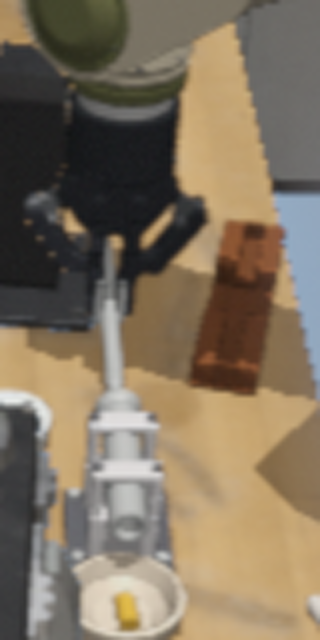

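```bash
python3 -c "
from h import *
go(392.8,-341.8,60,1.3478)"; 
```

```text
t 13.5 pos [ 500.  -258.2   52.2] F [-1.9 -2.2 -1. ] M [-0.16  0.08 -0.04] g 0.089
axes x,y,z(rows) [[0.0007, -0.0008, -1.0], [-0.0049, 1.0, -0.0008], [1.0, 0.0049, 0.0007]] q [-0.685  0.593  1.582 -0.     0.966 -0.69 ]
TURN [0.228 0.001 0.001] SHIFT cm [ -0.78  -8.31 -10.76] dist 13.62
```

```bash
python3 -m pendant '[[0.04,0,0,-0.5,-1.2,-1.6,0.05],[0.1,0,0,-0.8,-3.5,-4.5,0.05],[0.16,0,0,-0.8,-6,-7.7,0.05],[0.21,0,0,-0.8,-8,-10.1,0.05],[0.228,0,0,-0.8,-8.7,-10.76,0.05]]'; python3 -m pendant '[[0,0,0,0,0,0,0.05],[0,0,0,0,0,0,0.05],[0,0,0,0,0,0,0.05],[0,0,0,0,0,0,0.05],[0,0,0,0,0,0,0.05]]'; python3 -c "
from h import *
st();s=cap('side','s14');crop(s,305,100,375,190,7,'s14d');t=cap('top','t14');crop(t,320,250,440,320,6,'t14d');go(392.8,-341.8,8.5,1.3478)"
```

```text
time_s: 14.12
eef_pos: [391.5, -342.8, 60.5]
ee_rot: [0.703, 0.08, 0.703, -0.079]
force: [-0.4, 0.6, -0.9]
grip_width: 0.089
time_s: 14.75
eef_pos: [393.3, -341.8, 60.1]
ee_rot: [0.703, 0.078, 0.703, -0.077]
force: [0.0, -0.8, -1.5]
grip_width: 0.089
t 14.75 pos [ 393.3 -341.8   60.1] F [ 0.  -0.8 -1.5] M [-0.02 -0.01 -0.  ] g 0.089
axes x,y,z(rows) [[-0.0, 0.0011, -1.0], [0.2188, 0.9758, 0.001], [0.9758, -0.2188, -0.0003]] q [-9.410e-01  5.070e-01  1.706e+00  1.000e-03  9.290e-01 -7.210e-01]
t 14.85 pos [ 393.2 -341.9   60.1] F [-0.5  0.5 -1.8] M [-0.06 -0.01 -0.01] g 0.094
axes x,y,z(rows) [[0.0, 0.001, -1.0], [0.219, 0.9757, 0.0009], [0.9757, -0.219, -0.0002]] q [-9.410e-01  5.070e-01  1.706e+00  1.000e-03  9.290e-01 -7.210e-01]
TURN [ 0.002 -0.    -0.001] SHIFT cm [ 5.16 -0.01 -0.04] dist 5.16
```

View pics/s14d.png

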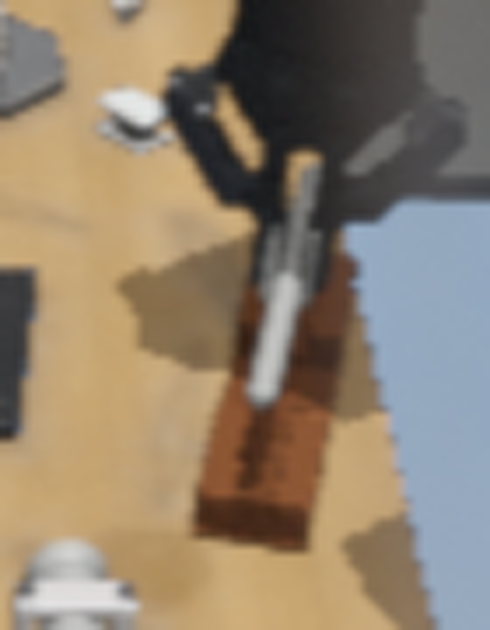

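View pics/t14d.png

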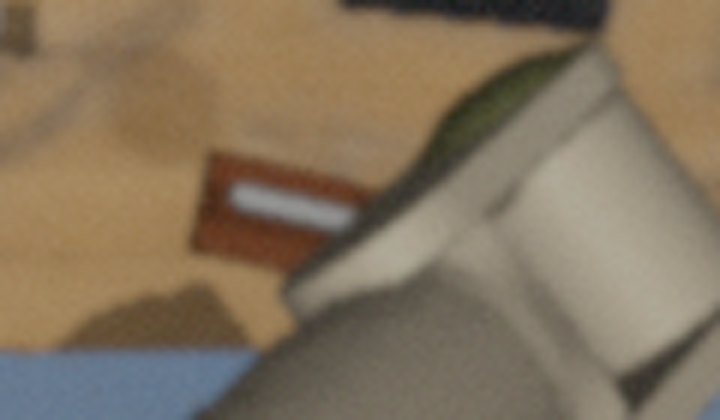

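```bash
python3 -m pendant '[[0.002,0,0,1,0,-0.04,0.05],[0.002,0,0,2.3,0,-0.04,0.05],[0.002,0,0,3.4,0,-0.04,0.05],[0.002,0,0,4,0,-0.04,0.05],[0.002,0,0,4,0,-0.04,0.05]]'; python3 -c "
from h import *
go(392.8,-341.8,7.5,1.3478);s=cap('side','s15');crop(s,305,100,375,190,7,'s15d');t=cap('top','t15');crop(t,320,250,440,320,6,'t15d')"
```

```text
time_s: 15.48
eef_pos: [392.6, -341.7, 19.6]
ee_rot: [0.702, 0.079, 0.703, -0.078]
force: [-0.1, -0.4, -0.9]
grip_width: 0.086
t 15.47 pos [ 392.6 -341.7   19.6] F [-0.1 -0.4 -0.9] M [ 0.03  0.01 -0.03] g 0.086
axes x,y,z(rows) [[-0.0005, 0.0017, -1.0], [0.2212, 0.9752, 0.0015], [0.9752, -0.2212, -0.0009]] q [-9.42e-01  5.74e-01  1.73e+00  1.00e-03  8.40e-01 -7.19e-01]
TURN [-0.    -0.001 -0.002] SHIFT cm [ 1.21 -0.01  0.02] dist 1.21
```

View pics/s15d.png

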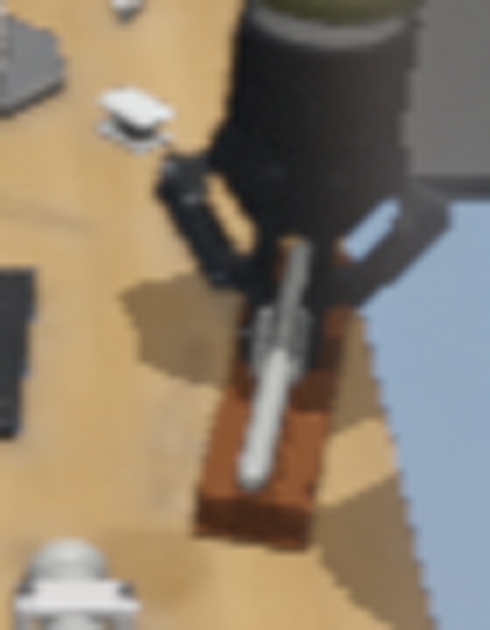

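View pics/t15d.png

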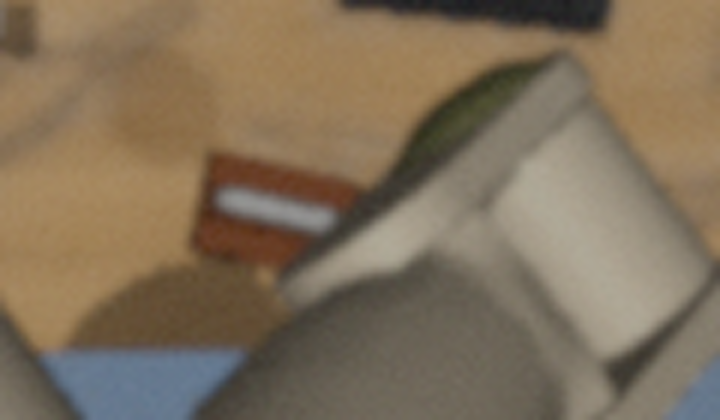

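Aligned above the groove; lower gently.

```bash
python3 -m pendant '[[0,0,0,0.3,0,0,0.05],[0,0,0,0.6,0,0,0.05],[0,0,0,0.9,0,0,0.05],[0,0,0,1.2,0,0,0.05],[0,0,0,1.2,0,0,0.05]]'; python3 -c "
from h import *
st();s=cap('side','s16');crop(s,305,100,375,190,7,'s16d')"
```

```text
time_s: 16.2
eef_pos: [392.7, -341.7, 7.8]
ee_rot: [0.703, 0.079, 0.703, -0.078]
force: [-0.5, 1.8, -1.7]
grip_width: 0.09
t 16.2 pos [ 392.7 -341.7    7.8] F [-0.5  1.8 -1.7] M [0.04 0.12 0.02] g 0.09
axes x,y,z(rows) [[-0.0003, 0.0014, -1.0], [0.2212, 0.9752, 0.0013], [0.9752, -0.2212, -0.0006]] q [-9.420e-01  5.950e-01  1.734e+00  1.000e-03  8.140e-01 -7.190e-01]
```

View pics/s16d.png

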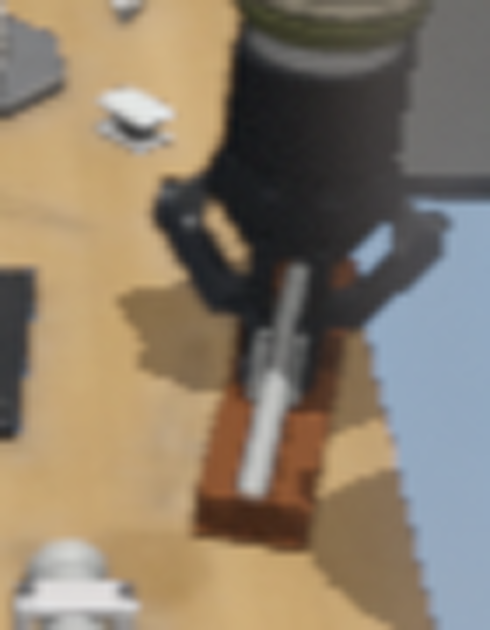

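```bash
python3 -m pendant '[[0,0,0,0,0,0,0.2],[0,0,0,0,0,0,0.4],[0,0,0,0,0,0,0.6],[0,0,0,0,0,0,0.8],[0,0,0,0,0,0,0.8]]';  python3 -m pendant '[[0,0,0,-1,0,0,0.8],[0,0,0,-3,0,0,0.8],[0,0,0,-6,0,0,0.8],[0,0,0,-10,0,0,0.8],[0,0,0,-13,0,0,0.8]]'; python3 -m pendant '[[0,0,0,-1,-2,0,0.8],[0,0,0,-2,-5,0,0.8],[0,0,0,-2,-8,0,0.8],[0,0,0,-2,-10,0,0.8],[0,0,0,-2,-10,0,0.8]]'; python3 -c "
from h import *
st();s=cap('side','s17');crop(s,285,120,375,250,5,'s17d');t=cap('top','t17');crop(t,240,220,440,320,4,'t17d');st()"
```

```text
time_s: 16.88
eef_pos: [392.8, -341.8, 8.2]
ee_rot: [0.703, 0.079, 0.703, -0.078]
force: [-0.3, 0.2, 0.1]
grip_width: 0.801
time_s: 17.5
eef_pos: [392.9, -342.1, 140.5]
ee_rot: [0.703, 0.079, 0.702, -0.079]
force: [1.1, -0.3, -0.6]
grip_width: 0.801
time_s: 18.12
eef_pos: [370.2, -440.1, 158.3]
ee_rot: [0.703, 0.079, 0.703, -0.079]
force: [0.5, -0.1, -0.1]
grip_width: 0.799
t 18.12 pos [ 370.2 -440.1  158.3] F [ 0.5 -0.1 -0.1] M [ 0.06 -0.03 -0.02] g 0.799
axes x,y,z(rows) [[0.0001, 0.0007, -1.0], [0.2225, 0.9749, 0.0007], [0.9749, -0.2225, -0.0]] q [-1.075  0.485  1.444  0.     1.213 -0.851]
t 18.23 pos [ 370.7 -438.8  158.2] F [ 1.2 -0.3  0.1] M [ 0.03 -0.01 -0.02] g 0.797
axes x,y,z(rows) [[0.0, 0.0013, -1.0], [0.2211, 0.9753, 0.0013], [0.9753, -0.2211, -0.0003]] q [-1.073e+00  4.840e-01  1.446e+00  1.000e-03  1.213e+00 -8.510e-01]
```

View pics/s17d.png

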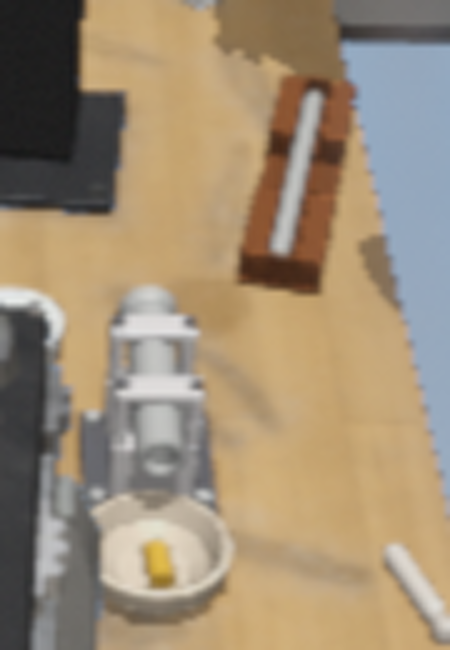

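View pics/t17d.png

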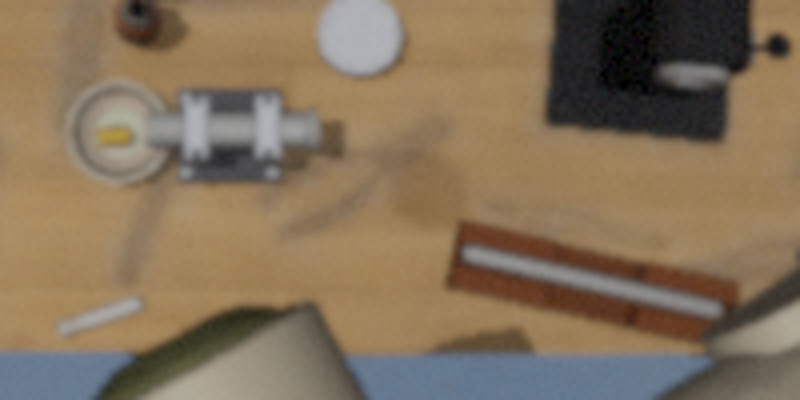

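```bash
python3 -m pendant '[[0,0,0,0,0,0,0.8],[0,0,0,0,0,0,0.8],[0,0,0,0,0,0,0.8],[0,0,0,0,0,0,0.8],[0,0,0,0,0,0,0.8]]'; python3 -c "
from rig import job
print(job.finish_job())"
```

```text
time_s: 18.85
eef_pos: [370.6, -439.4, 158.0]
ee_rot: [0.703, 0.079, 0.703, -0.078]
force: [0.2, -0.5, 1.2]
grip_width: 0.798
the job is handed in; nothing more can be done
None
```

The job is done and handed in at about 19 s, and it gave no verdict.

**What I did:** I lifted the rod out of its rest and fed it into the sleeve mouth. I pushed the slug past the spring leaf and re-gripped the rod 60 mm farther back. A final slow push dropped the slug into the dish. I then drew the rod back, re-gripped it near the middle, pulled it out and laid it in the groove of its rest.

**Last checks:**
- **Slug and dish:** the last pictures show the slug lying in the upright dish, near its centre.
- **Rod:** it lies level in the groove, in the same place as at the start.
- **Bystanders:** the tin, bottle and punch show no visible shift from where they were. I compared them by eye in the pictures, not by measuring them again.
- **Gripper:** it is open and clear of everything.
- **Forces:** the highest force I read while pushing was about 10 N, well under the limit. Readings came only at the end of each move, so any brief peak between them would not show.

No check failed. The only odd reading was the grip opening on the 12 mm rod: about 0.09, where 0.14 was expected if the scale is linear. The rod showed no sign of slipping in the grip.

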